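# Third hand at the crate jig

### The job

On the crate-end jig, first turn the black knob clockwise until its pointer stands at the arrowhead mark of the dial, which brings the end stop to this crate's setting. Then take the wooden cleat, screw holes upward, lay it flat on the crate board with one end touching the stop and its long side against both fence blocks, and push it steadily against the fence with about 10 N, holding it in the middle so that its screw holes stay clear. Finish while still pushing, for a colleague will drive the screws; do not disturb the spool, the cup or the screwdriver.

Things in the scene. Friction and masses are not known exactly. Their poses are not given: they have to be found in the camera images.
- jig: Fixed jig: plywood base 170 x 285 x 15 mm carrying a light wooden crate end board (120 x 210 x 10 mm, hand hole, its top 25 mm above the bench). Origin: underside of the base, at bench height; base from -83 to +87 mm in x, -150 to +135 mm in y, the board to y = +150. Axes: x towards the fence (roughly to the robot's right), y along the fence away from the robot, z up
- seat (a point): Point on the crate board's top (25 mm above the bench), jig x = 50, y = 45 mm, where the middle of the cleat's underside belongs when the stop is set at the arrowhead; same axes as the jig
- fence: Two rigid aluminium fence blocks in one line along the jig's right side. Same origin and axes as jig. Pressing faces at jig x = +62 mm, tops 47 mm above the bench, 18 mm thick, at jig y -40 to +10 and +80 to +130 mm; the 70 mm gap between them leaves room for a finger behind the cleat (there the crate board ends at x = 62 mm; the plywood, top at 15 mm, goes on)
- dial (a joint): Black knurled knob on the grey gear housing at the jig's near end (39 mm across, 24 mm high, on a 53 mm skirt), with a white pointer line. Radians, 0 to 2.75, growing clockwise from above; arrowhead mark at 2.00, where the pointer points to jig -x. Starts at 0.5 to 1.3. Stiff (0.16 N m friction), stays where left. A rack moves the end stop 16 mm towards the knob (jig -y) per radian
- dial_grip (a point): On the knob's axis, 62 mm above the bench, half way up the part to grip; the knob's top is at 74 mm, the skirt's top at 50 mm. At jig x = 28, y = -112 mm
- stop_face (a point): Middle of the far (jig +y) face of the steel end stop: a block 29 mm in x, 22 mm in y, 28 to 50 mm above the bench, running beside the fence. Same axes as the jig; the cleat's near end belongs against this face. At jig y = -25 mm when set. Held by the knob's friction only: it gives way to about 10 N of end push
- cleat: Loose brown hardwood cleat 24 x 140 x 28 mm (x, y, z), about 65 g, lying on the stack of boards. Origin: centre of its underside; y along its length; both ends alike. Two 5 mm screw holes go through it vertically, 56 mm either side of the middle
- board_stack: Fixed stack of three spare crate boards on the left, 120 x 210 mm, 30 mm high, on which the cleat lies; leave it. The bench scale to its left is 90 mm high, the tape dispenser to its right 66 mm
- tie_spool: Bystander: dark spool of twist tie, 61 mm across, 40 mm high, standing on the bench behind the stack
- sample_cup_c: Bystander: open white cup, 60 mm across, 52 mm high, behind the tape dispenser
- screwdriver: Bystander: screwdriver lying at the bench's front edge, for the colleague

How it is judged:
On the way, in this order (a step that is already met when the one before it is completed fails the run):
1. the knob's pointer stands at the arrowhead mark (value of joint dial between 1.9 and 2.1 rad and velocity of joint dial below 0.05 rad/s), for 0.3 s.
2. the cleat lies on the crate board (horizontal distance between cleat and seat below 0.03 m and z of cleat in the frame of seat below 0.004 m), for 0.1 s.
At the end, for the whole second after the job is handed in: Knob at the arrowhead within 0.1 rad; cleat at rest, flat on the board and against the fence within 3 mm and 0.03 rad, its near end within 3 mm of the stop, pressed on the fence with 5 to 18 N by the fingers, which stay on it within 40 mm of its middle (value of joint dial between 1.9 and 2.1 rad and y of cleat in the frame of stop_face between 0.0675 and 0.073 m and x of cleat in the frame of seat between -0.0025 and 0.003 m and z of cleat in the frame of seat between -0.003 and 0.003 m and angle between the y axis of cleat and the y axis of jig, either way round below 0.03 rad and angle between cleat's own z axis and vertical below 0.06 rad and contact force between cleat and fence between 5 and 18 N and contact force between the fingers and cleat above 3 N and y of the grasp point in the frame of cleat between -0.04 and 0.04 m and linear speed of cleat below 0.01 m/s); the arm keeps its last pose, push and grip.
It fails at once if the spool, the cup or the screwdriver was moved more than 3 cm (distance of any of tie_spool, sample_cup_c, screwdriver from where it was at the start of the episode above 0.03 m).
It also fails if it takes over 72 s, if anything falls off the work surface, if the arm or the gripper's body presses on something with over 40 N, if the wrist force passes 120 N, or if a joint passes its speed limit or range.

### The arm

A 7-joint arm with a two-finger parallel gripper is mounted at the origin on a cart in front of the work surface, level with it; the furniture and walls round the work are solid. World frame = base frame: x ahead of the robot, y to its left, z up, the work surface at z = 0. Lengths are in m, angles in rad, forces in N, time in s.
With the tool pointing down it reaches from about 0.4 to 0.925 m from the base axis. Payload 4.1 kg.
Tool frame: the origin (TCP) lies midway between the tips of the shut fingers; the grasp point (between the pads) lies 19 mm behind it; z points along the fingers, y is the direction in which the jaws open and shut (so a half turn about z gives the same grasp; the last joint's range is limited). The gripper opens to 85 mm and grips with 20 to 120 N. Pads are 22 mm wide; open, the fingers measure 114 mm over their backs; the gripper's body (76 mm by 85 mm) begins 54 mm behind the grasp point. The pads swing forward as they close: fully open they stand 13 mm farther back than shut.
Start: joints at [-1.326, 0.398, 0.045, 1.537, -0.019, 1.207, -0.051], TCP at [0.219, 0.612, 0.206] pointing down, gripper open.
Joint ranges: [-2.82, 2.82], [-0.49, 2.23], [-1.37, 1.46], [0, 2.46], [-1.36, 4.5], [0.23, 2], [-2.94, 2.94]. Speed limits (rad/s): [2.57, 2.57, 3.14, 3.14, 3.14, 3.14, 3.14].

### API

Orientations are given as [roll, pitch, yaw] about the fixed x, y, z axes, in that order (R = Rz(yaw) Ry(pitch) Rx(roll)).
In Python, from plant import sensors, vision, hand_in gives the robot as it stands.
- The arm moves only by the tool servo_tool, never from a script. Its argument "rows" is one flat list of numbers, 7 for each row, row after row: the shift along the tool's x, y, z in units of 300 mm (1.0 is 300 mm), then the turn, a rotation vector about the tool's x, y, z in units of 45 degrees (1.0 is 45 degrees), then the gripper command: -1 is shut, 1 is fully open, values between are in proportion. A call has 1 to 12 rows; each row shifts and turns the commanded pose from where the row before left it, along the tool's axes as they then stand; what a row does not reach is not made up. A row lasts 1/8 s, in which the tool goes at most 62.5 mm and 10.7 degrees, less where a joint would pass 70% of its speed; a pose out of reach is approached as far as the arm can. A call with a number of a shift or a turn outside -1 to 1 is refused whole. A call with a gripper value outside its range is refused whole. The fingers move at their own pace and stop on an object; "squeeze" is the grip in N (left out, the last holds). Time passes only in rows, so rows that do not move let the fingers close. It gives the time, the measured TCP pose, the force and the opening at its end, in the units of the state.
- sensors.state(): the state, without advancing time (a new reading comes with each control period).
- vision.read_camera(name): name is "scene" or "top"; returns (picture, depth): 400x640x3 uint8, red, green, blue; 400x640 float32, m along the optical axis (not along the pixel's ray), 0 where there is no reading.
- vision.camera_model(name): a dict with "intrinsics" (3x3 intrinsics, pixels), "D" ([k1, k2, p1, p2, k3] as OpenCV has them; the pictures are not rectified), "world_from_camera" (4x4, takes a point from camera to world coordinates). Camera axes: x right, y down, z forward; pixel columns grow to the right and rows downward; lengths in m; the calibration is good to about 2 mm. A picture is of the moment at which its call begins. camera_model takes no time and is no camera call.
- hand_in(): hands the job in, once; it reports no verdict.
The state is a dict: "clock": time; "qpos": joint angles; "qvel": joint speeds; "joint_torque": joint torques, N m; "tcp_pos": TCP position; "eef_rot": TCP orientation; "contact_force": force on the tool from outside, world axes, zero at the start; "torque": the same for the moment, N m; "gripper_width": opening from 0.0 (shut) to 1.0 (fully open).
Only numpy, scipy, OpenCV 4.12 (cv2) and the standard library are available. Lean on these libraries where they do the work, as an engineer would, in place of code of your own. Each camera call takes 0.05 s, during which the arm holds its last target. There are 200 camera calls.

## Working session

There is one attempt and no reset: what is moved stays moved. The work goes in short steps, Python scripts to look and compute and a tool call to move; the robot and the scene stay as the last step left them, time stands still between calls to the robot, and variables do not carry over. Pictures are saved under pics/ and viewed, about 8 in all and at most 12, crops included, and the job is handed in when it is done.

Besides the shell and the picture viewer there is one more tool, called after "Call:" in YAML: its name, and indented under it one key for each argument. servo_tool: Moves the arm, as the interface text tells. Shifts and turns lie within -1 to 1; 1 stands for 300 mm of shift or 45 degrees of turn. Its arguments: {"type":"object","properties":{"rows":{"type":"array","items":{"type":"number"}},"squeeze":{"type":"number"}},"required":["rows"]}

```bash
ls; mkdir -p pics; cat > look.py <<'E'
import sys,cv2,numpy as np
from plant import sensors,vision
def snap(n,tag):
    p,d=vision.read_camera(n); np.savez(f'pics/{tag}.npz',p=p,d=d); cv2.imwrite(f'pics/{tag}.png',p[:,:,::-1]); return p,d
def pt(n,u,v,z=None,depth=None):
    m=vision.camera_model(n); K=np.array(m['intrinsics']);T=np.array(m['world_from_camera'])
    x=cv2.undistortPoints(np.array([[[u,v]]],float),K,np.array(m['D']))[0,0]
    r=np.array([x[0],x[1],1.]); 
    if depth is not None: return T[:3,:3]@(r*depth)+T[:3,3]
    r=T[:3,:3]@r; o=T[:3,3]; return o+r*(z-o[2])/r[2]
E
python3 - <<'E'
from look import *
print(sensors.state())
for n in ('scene','top'):
    snap(n,n+'0'); m=vision.camera_model(n); print(n,np.round(m['intrinsics'],1).tolist(),np.round(m['D'],3),np.round(m['world_from_camera'],3).tolist())
E
```

```text
pics
{'clock': 0.0, 'qpos': array([-1.32599193,  0.39919327,  0.04504911,  1.53787202, -0.01872022,
        1.20687153, -0.05070935]), 'qvel': array([-1.79214188e-04, -8.28195737e-05, -1.73273671e-03,  1.51642434e-03,
       -4.10538923e-04, -3.02092681e-04,  1.57061617e-05]), 'joint_torque': array([-7.29629392e-04, -4.75125432e+01,  1.36380907e+00, -2.54227459e+01,
        1.12804840e-02,  9.27728252e-03, -6.93245909e-06]), 'tcp_pos': array([0.21885507, 0.61133594, 0.20496652]), 'eef_rot': array([-3.13967421e+00,  1.20629801e-04,  2.79786998e+00]), 'contact_force': array([0.15113111, 1.05902158, 0.30212936]), 'torque': array([ 0.02272456,  0.00730378, -0.00992125]), 'gripper_width': 1.002264972423337}
scene [[393.7, 0.0, 322.4], [0.0, 393.7, 194.1], [0.0, 0.0, 1.0]] [-0.088  0.     0.     0.     0.   ] [[0.597, -0.566, 0.569, 0.02], [-0.802, -0.414, 0.43, -0.45], [-0.007, -0.713, -0.701, 0.755], [0.0, 0.0, 0.0, 1.0]]
top [[379.2, 0.0, 325.4], [0.0, 379.2, 199.6], [0.0, 0.0, 1.0]] [-0.014  0.     0.     0.     0.   ] [[-0.004, -0.998, 0.056, 0.504], [-1.0, 0.003, -0.018, -0.032], [0.018, -0.056, -0.998, 1.083], [0.0, 0.0, 0.0, 1.0]]
```

View pics/top0.png

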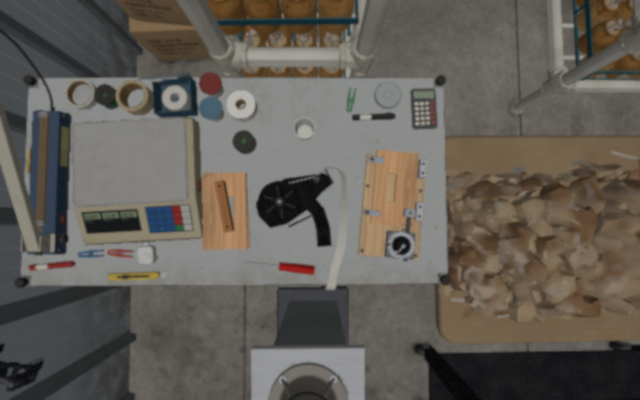

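View pics/scene0.png

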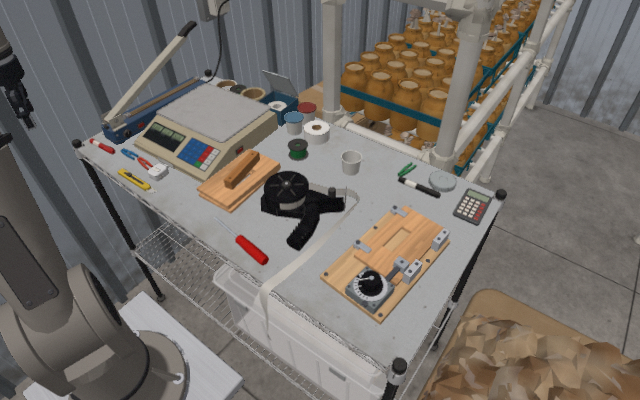

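The top view has the knob near (401,245), the fence blocks near (421,168) and (421,212), the cleat near (225,206) on the stack, the dispenser near (300,200), the cup at (304,128) and the screwdriver at (290,267). The scene view shows the dial at (371,285). Next I'll enlarge the parts that matter.

```bash
python3 - <<'E'
from look import *
t=cv2.imread('pics/top0.png'); s=cv2.imread('pics/scene0.png')
R=lambda im,x,y,w,h,W,H: cv2.resize(im[y:y+h,x:x+w],(W,H),interpolation=cv2.INTER_CUBIC)
a=R(t,350,140,80,120,400,600); b=R(s,310,200,150,125,400,333); c=R(t,195,165,60,40*60//60,400,267)
c=R(t,195,165,120,80,400,267)
cv2.imwrite('pics/c1.png',np.hstack([a,np.vstack([b,c])]))
E
```

```text
(no output)
```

View pics/c1.png

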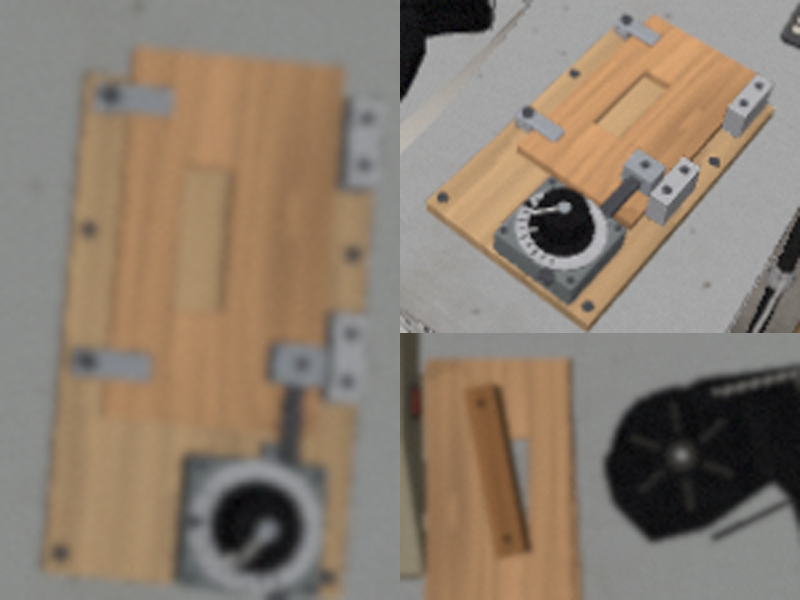

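```bash
cat > fit.py <<'E'
from look import *
from scipy.optimize import least_squares
J=[ # jig point mm, crop px
('t',-83,-150,15,43,572),('t',-83,135,15,85,72),('t',-58,150,25,134,47),('t',62,150,25,343,65),
('t',62,10,47,331,313),('t',62,-40,47,327,403),('t',80,-40,47,362,403),('t',80,10,47,367,318),
('t',62,130,47,347,95),('t',80,130,47,383,103),('t',80,80,47,378,190),('t',62,80,47,342,187),
('s',-83,-150,15,427,207),('s',87,-150,15,588,328),('s',-58,-60,25,520,150),('s',-58,150,25,650,15),
]
P=[];Q=[]
for c,x,y,z,u,v in J:
    if c=='t': p=pt('top',(u+.5)/5-.5+350,(v+.5)/5-.5+140,z/1e3)
    else: p=pt('scene',(u-400+.5)/2.667-.5+310,(v+.5)/2.664-.5+200,z/1e3)
    P.append([x/1e3,y/1e3]);Q.append(p[:2])
P=np.array(P);Q=np.array(Q)
f=lambda q:(P@np.array([[np.cos(q[2]),np.sin(q[2])],[-np.sin(q[2]),np.cos(q[2])]])+q[:2]-Q)
r=least_squares(lambda q:f(q).ravel(),[.5,-.25,-1.5],loss='soft_l1',f_scale=.002)
E
python3 - <<'E'
from fit import *
print(r.x); print(np.round(f(r.x)*1e3,1).tolist())
# cleat by depth
for n in('top','scene'):
    z=np.load(f'pics/{n}0.npz'); d=z['d'];p=z['p']
    W=[]
    for v in range(120,260):
        for u in range(180,300):
            if d[v,u]>0:
                w=pt(n,u,v,depth=float(d[v,u])); W.append([*w,*p[v,u],u,v])
    W=np.array(W)
    m=(W[:,2]>.05)&(W[:,2]<.066)&(W[:,3]>1.5*W[:,5]); A=W[m]
    print(n,len(A),A[:,:3].mean(0),np.median(A[:,2]),cv2.minAreaRect((A[:,:2]*1e3).astype(np.float32)), A[:,3:6].mean(0))
E
```

```text
[ 0.55012651 -0.23915555 -1.65900019]
[[-3.0, -0.6], [-1.7, 0.7], [-1.4, 1.0], [-1.8, 0.0], [0.3, -2.6], [-0.1, -1.2], [-1.6, 0.2], [1.5, -0.7], [-1.0, -2.2], [1.9, -0.1], [0.5, 0.6], [0.4, -1.5], [1.3, 5.1], [1.4, 0.1], [0.7, 5.9], [1.4, 0.4]]Traceback (most recent call last):
  File "<stdin>", line 10, in <module>
  File "look.py", line 6, in pt
    m=vision.camera_model(n); K=np.array(m['intrinsics']);T=np.array(m['world_from_camera'])
ValueError: time passes only in moves, steps and waits
```

```bash
python3 - <<'E'
import re
s=open('look.py').read()
s=s.replace("def pt(","from functools import lru_cache\n@lru_cache\ndef cm(n): return vision.camera_model(n)\ndef pt(").replace("m=vision.camera_model(n); K","m=cm(n); K")
open('look.py','w').write(s)
E
python3 - <<'E'
from fit import *
def J2W(x,y):
    c,s=np.cos(r.x[2]),np.sin(r.x[2]); return r.x[0]+(c*x-s*y)/1e3, r.x[1]+(s*x+c*y)/1e3
for n in('top','scene'):
    z=np.load(f'pics/{n}0.npz'); d=z['d'];p=z['p']
    def cloud(u0,u1,v0,v1):
        return np.array([[*pt(n,u,v,depth=float(d[v,u])),*p[v,u],u,v] for v in range(v0,v1) for u in range(u0,u1) if d[v,u]>0])
    W=cloud(180,300,120,260)
    A=W[(W[:,2]>.05)&(W[:,2]<.066)&(W[:,3]>1.6*W[:,5])]
    print(n,len(A),A[:,:3].mean(0),np.median(A[:,2]),cv2.minAreaRect((A[:,:2]*1e3).astype(np.float32)))
    # knob top
    kx=J2W(28,-112); W=cloud(*((380,425,225,265) if n=='top' else (340,410,255,320)))
    A=W[(W[:,2]>.066)&(W[:,2]<.085)&(np.hypot(W[:,0]-kx[0],W[:,1]-kx[1])<.035)]
    print('knob pred',kx,'meas',len(A),A[:,:3].mean(0),cv2.minEnclosingCircle((A[:,:2]*1e3).astype(np.float32)))
    B=A[(A[:,3:6].min(1)>100)]; print('white',len(B),B[:,6:8].tolist() if len(B)<40 else '')
print('seat',J2W(50,45),'stop set',J2W(50,-25))
# pointer pixel from crops
a=pt('top',(265.5)/5-.5+350,530.5/5-.5+140,.074);b=pt('top',(233.5)/5-.5+350,567.5/5-.5+140,.074)
c=pt('scene',(165.5)/2.667-.5+310,208.5/2.664-.5+200,.074);e=pt('scene',(127.5)/2.667-.5+310,213.5/2.664-.5+200,.074)
print(a,b,c,e); 
for v in (b-a,e-c): print('theta est',2-((np.arctan2(v[1],v[0])-(r.x[2]+np.pi)+np.pi)%(2*np.pi)-np.pi))
E
```

```text
top 506 [0.54603448 0.22885898 0.05712719] 0.05728792798296778 ((537.2630615234375, 278.8456115722656), (139.5607147216797, 136.50637817382812), 9.410588264465332)
knob pred (np.float64(0.4360953935930534), np.float64(-0.25718067668067446)) meas 183 [ 0.43752998 -0.2555698   0.07329051] ((434.9333190917969, -255.7450714111328), 23.009674072265625)
white 10 [[402.0, 245.0], [403.0, 245.0], [404.0, 245.0], [402.0, 246.0], [403.0, 246.0], [404.0, 246.0], [402.0, 247.0], [403.0, 247.0], [410.0, 248.0], [409.0, 250.0]]
scene 458 [0.53848253 0.24573939 0.05673617] 0.05705149980278085 ((533.9379272460938, 286.5518493652344), (143.10791015625, 151.88690185546875), 10.845574378967285)
knob pred (np.float64(0.4360953935930534), np.float64(-0.25718067668067446)) meas 285 [ 0.43567186 -0.2580457   0.07312305] ((435.5224914550781, -255.7450408935547), 23.041973114013672)
white 34 [[380.0, 275.0], [370.0, 276.0], [371.0, 276.0], [372.0, 276.0], [373.0, 276.0], [380.0, 276.0], [368.0, 277.0], [369.0, 277.0], [370.0, 277.0], [371.0, 277.0], [372.0, 277.0], [373.0, 277.0], [362.0, 278.0], [363.0, 278.0], [364.0, 278.0], [365.0, 278.0], [366.0, 278.0], [367.0, 278.0], [368.0, 278.0], [369.0, 278.0], [370.0, 278.0], [371.0, 278.0], [372.0, 278.0], [373.0, 278.0], [381.0, 278.0], [359.0, 279.0], [360.0, 279.0], [361.0, 279.0], [362.0, 279.0], [363.0, 279.0], [370.0, 279.0], [371.0, 279.0], [372.0, 279.0], [381.0, 279.0]]
seat (np.float64(0.5905470956632937), np.float64(-0.29292521091467644)) stop set (np.float64(0.5208192164418595), np.float64(-0.2867589430579338))
[ 0.43763334 -0.2550298   0.074     ] [ 0.41817777 -0.23768098  0.074     ] [ 0.43745141 -0.25791898  0.074     ] [ 0.41657118 -0.23691933  0.074     ]
theta est 1.069218717641963
theta est 1.1292495354149663
```

```bash
cat > cleat.py <<'E'
from fit import *
def cleat(tag,n,box,zlo=.05,zhi=.066):
    z=np.load(f'pics/{tag}.npz'); d=z['d'];p=z['p'].astype(int); m=np.zeros(d.shape,np.uint8)
    u0,u1,v0,v1=box
    for v in range(v0,v1):
        for u in range(u0,u1):
            if d[v,u]>0 and p[v,u,0]>1.5*p[v,u,2] and zlo<pt(n,u,v,depth=float(d[v,u]))[2]<zhi: m[v,u]=1
    k,l,st,ce=cv2.connectedComponentsWithStats(m); i=1+np.argmax(st[1:,4])
    vs,us=np.nonzero(l==i)
    A=np.array([pt(n,u,v,(zlo+zhi)/2)[:2] for u,v in zip(us,vs)])*1e3
    R=cv2.minAreaRect(A.astype(np.float32)); c=A.mean(0); w,V=np.linalg.eigh(np.cov(A.T)); ax=V[:,1]*np.sign(V[0,1])
    print(n,len(A),'mean',c.round(1),'rect',np.round(R[0],1),np.round(R[1],1),'yaw of length',np.arctan2(ax[1],ax[0]).round(3))
if __name__=='__main__':
    cleat('top0','top',(195,255,165,255)); cleat('scene0','scene',(200,290,140,210))
E
python3 cleat.py
```

```text
top 490 mean [546.1 225.5] rect [546.  225.4] [139.5  25.8] yaw of length 0.198
scene 374 mean [539.8 221.3] rect [543.1 221.6] [144.9  31.3] yaw of length 0.194
```

```bash
cat > plan.py <<'E'
from plant import sensors
import numpy as np
from scipy.spatial.transform import Rotation as Rn
def plan(wps,g):
    """wps: (x,y,z,yaw,nrows), tool down; prints rows"""
    s=sensors.state(); p=np.array(s['tcp_pos']); R=Rn.from_euler('xyz',s['eef_rot']); out=[]
    print('clock',s['clock'],'tcp',np.round(p,4),'rot',np.round(s['eef_rot'],3),'F',np.round(s['contact_force'],1),'q',np.round(s['qpos'],2))
    for x,y,z,yaw,n in wps:
        p1=np.array([x,y,z]); R1=Rn.from_euler('xyz',[np.pi,0,yaw]); rv=(R.inv()*R1).as_rotvec(); p0,R0=p,R
        for i in range(1,n+1):
            pi=p0+(p1-p0)*i/n; Ri=R0*Rn.from_rotvec(rv*i/n)
            d=R.inv().apply(pi-p)/.3; t=(R.inv()*Ri).as_rotvec()/(np.pi/4)
            assert np.linalg.norm(d)<.208 and np.linalg.norm(t)<.237,(d,t)
            out.append([*np.round(d,3),*np.round(t,3),g]); p,R=pi,Ri
    for k in range(0,len(out),12): print(', '.join(f'{float(v):g}' for r in out[k:k+12] for v in r))
E
python3 -c "
from plan import *
plan([(.46,.28,.2,2.1,8),(.436,-.2565,.2,1.5,12),(.436,-.2565,.1,1.5,3)],1)"
```

```text
clock 0.1 tcp [0.2189 0.6114 0.2051] rot [-3.14   0.     2.798] F [0.6 0.6 0.3] q [-1.33  0.4   0.05  1.54 -0.02  1.21 -0.05]
-0.141, -0.096, 0.002, -0, 0, 0.111, 1, -0.149, -0.083, 0.002, -0, 0, 0.111, 1, -0.156, -0.07, 0.002, -0, 0, 0.111, 1, -0.161, -0.056, 0.002, -0, 0, 0.111, 1, -0.165, -0.042, 0.002, -0, 0, 0.111, 1, -0.169, -0.028, 0.002, -0, 0, 0.111, 1, -0.17, -0.013, 0.002, -0, 0, 0.111, 1, -0.171, 0.002, 0.002, -0, 0, 0.111, 1, -0.125, -0.081, -0, 0, -0, 0.064, 1, -0.129, -0.075, -0, 0, -0, 0.064, 1, -0.133, -0.068, -0, 0, -0, 0.064, 1, -0.136, -0.061, -0, 0, -0, 0.064, 1
-0.139, -0.054, -0, 0, -0, 0.064, 1, -0.141, -0.047, -0, 0, -0, 0.064, 1, -0.144, -0.04, -0, 0, -0, 0.064, 1, -0.145, -0.033, -0, 0, -0, 0.064, 1, -0.147, -0.026, -0, 0, -0, 0.064, 1, -0.148, -0.018, -0, 0, -0, 0.064, 1, -0.149, -0.011, -0, 0, -0, 0.064, 1, -0.149, -0.004, -0, 0, -0, 0.064, 1, -0, -0, 0.111, 0, 0, 0, 1, -0, -0, 0.111, 0, -0, -0, 1, -0, -0, 0.111, -0, 0, -0, 1
```

Call:
servo_tool:
  rows: [-0.141, -0.096, 0.002, 0, 0, 0.111, 1, -0.149, -0.083, 0.002, 0, 0, 0.111, 1, -0.156, -0.07, 0.002, 0, 0, 0.111, 1, -0.161, -0.056, 0.002, 0, 0, 0.111, 1, -0.165, -0.042, 0.002, 0, 0, 0.111, 1, -0.169, -0.028, 0.002, 0, 0, 0.111, 1, -0.17, -0.013, 0.002, 0, 0, 0.111, 1, -0.171, 0.002, 0.002, 0, 0, 0.111, 1, -0.125, -0.081, 0, 0, 0, 0.064, 1, -0.129, -0.075, 0, 0, 0, 0.064, 1, -0.133, -0.068, 0, 0, 0, 0.064, 1, -0.136, -0.061, 0, 0, 0, 0.064, 1]

```text
clock: 1.6
tcp_pos: [0.4517, 0.1004, 0.2009]
eef_rot: [-3.141, -0.0, 1.898]
contact_force: [-0.5, -0.9, 0.4]
gripper_width: 1.001
```

Call:
servo_tool:
  rows: [-0.139, -0.054, 0, 0, 0, 0.064, 1, -0.141, -0.047, 0, 0, 0, 0.064, 1, -0.144, -0.04, 0, 0, 0, 0.064, 1, -0.145, -0.033, 0, 0, 0, 0.064, 1, -0.147, -0.026, 0, 0, 0, 0.064, 1, -0.148, -0.018, 0, 0, 0, 0.064, 1, -0.149, -0.011, 0, 0, 0, 0.064, 1, -0.149, -0.004, 0, 0, 0, 0.064, 1, 0, 0, 0, 0, 0, 0, 1, 0, 0, 0, 0, 0, 0, 1]

```text
clock: 2.85
tcp_pos: [0.4359, -0.2546, 0.2007]
eef_rot: [-3.141, -0.001, 1.498]
contact_force: [1.0, 0.1, -0.4]
gripper_width: 1.001
```

```bash
python3 -c "
from plan import *
plan([(.436,-.2565,.1,1.5,3),(.436,-.2565,.049,1.5,3)],1)"
```

```text
clock 2.85 tcp [ 0.4359 -0.2546  0.2007] rot [-3.141e+00 -1.000e-03  1.498e+00] F [ 1.   0.1 -0.4] q [-0.29  0.2   0.84  1.9  -0.16  1.12  0.54]
-0.002, 0, 0.112, -0, -0, -0.001, 1, -0.002, 0, 0.112, -0, -0, -0.001, 1, -0.002, 0, 0.112, -0, -0, -0.001, 1, 0, -0, 0.057, -0, 0, 0, 1, 0, -0, 0.057, -0, 0, 0, 1, 0, -0, 0.057, -0, 0, 0, 1
```

Call:
servo_tool:
  rows: [-0.002, 0, 0.112, 0, 0, 0, 1, -0.002, 0, 0.112, 0, 0, 0, 1, -0.002, 0, 0.112, 0, 0, 0, 1, 0, 0, 0.057, 0, 0, 0, 1, 0, 0, 0.057, 0, 0, 0, 1, 0, 0, 0.057, 0, 0, 0, 1, 0, 0, 0, 0, 0, 0, 1]

```text
clock: 3.72
tcp_pos: [0.4353, -0.2568, 0.0482]
eef_rot: [-3.14, -0.001, 1.497]
contact_force: [0.4, 0.7, 0.6]
gripper_width: 0.999
```

Call:
servo_tool:
  rows: [0, 0, 0, 0, 0, 0, -1, 0, 0, 0, 0, 0, 0, -1, 0, 0, 0, 0, 0, 0, -1, 0, 0, 0, 0, 0, 0, -1, 0, 0, 0, 0, 0, 0, -1, 0, 0, 0, 0, 0, 0, -1, 0, 0, 0, 0, 0, 0, -1, 0, 0, 0, 0, 0, 0, -1]
  squeeze: 60

```text
clock: 4.72
tcp_pos: [0.4359, -0.2572, 0.049]
eef_rot: [-3.142, -0.0, 1.497]
contact_force: [0.5, 0.2, 0.5]
gripper_width: -0.0
```

```bash
python3 - <<'E'
from look import *
s,_=snap('scene','scene1'); t,_=snap('top','top1')
s=s[:,:,::-1];t=t[:,:,::-1]
R=lambda im,x,y,w,h,W,H: cv2.resize(im[y:y+h,x:x+w],(W,H),interpolation=cv2.INTER_CUBIC)
cv2.imwrite('pics/c2.png',np.hstack([R(s,300,170,130,160,480,590),R(t,365,170,80,148,319,590)]))
print(sensors.state()['gripper_width'])
E
```

```text
-0.002258763212517885
```

View pics/c2.png

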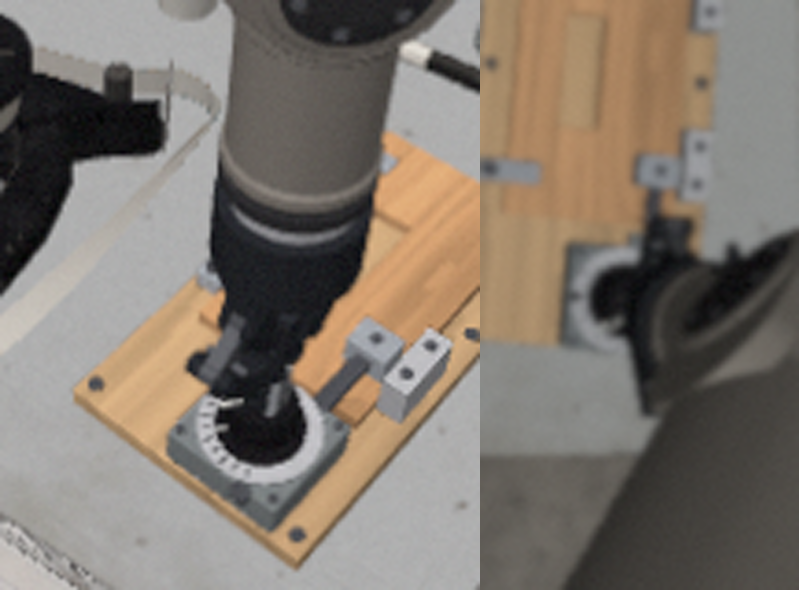

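The picture shows the gripper over the knob (scene pixel about 371,278), but it isn't clear whether the fingers hold it. I'll use the depth image to check.

```bash
python3 - <<'E'
from look import *
d=np.load('pics/scene1.npz')['d']; d0=np.load('pics/scene0.npz')['d']
for v in range(245,300,4):
    print(v,' '.join('%4d,%4d,%3d'%tuple(np.round(pt('scene',u,v,depth=float(d[v,u]))*1e3)) if d0[v,u]-d[v,u]>.006 else '     -      ' for u in range(350,392,4)))
E
```

```text
245      -            -            -        400,-248,213  400,-256,219  400,-263,225  401,-270,228  403,-277,231  408,-282,230  413,-287,229  419,-291,225
249      -            -            -        401,-248,201  400,-257,209  400,-264,214  402,-271,217  405,-277,218  407,-283,221  413,-288,219  421,-292,214
253      -            -            -        398,-251,194  399,-258,199  401,-265,202  401,-272,208  405,-278,208  409,-284,208  414,-289,206      -      
257      -            -            -        397,-252,184  396,-261,193  401,-266,191  415,-267,177  417,-274,181  427,-277,172  449,-276,147      -      
261      -            -            -        393,-255,179  394,-263,184  402,-266,179  417,-267,163  417,-275,168  441,-273,140      -            -      
265      -        385,-244,167  386,-252,172  389,-258,175  423,-249,128  421,-258,138  422,-266,143  423,-274,148  447,-271,118      -            -      
269  376,-242,163  378,-249,166  381,-255,169  390,-259,161  392,-265,164  418,-261,130  420,-268,134  439,-268,112      -            -            -      
273      -         
[... 316 characters left out ...]
     -            -            -        423,-262, 84  429,-268, 82      -            -            -            -      
285      -            -            -            -            -            -            -            -            -            -            -      
289      -            -            -            -            -            -            -            -            -            -            -      
293      -            -            -            -            -            -            -            -            -            -            -      
297      -            -            -            -            -            -            -            -            -            -            -
```

Call:
servo_tool:
  rows: [0, 0, 0, 0, 0, 0, 1, 0, 0, 0, 0, 0, 0, 1, 0, 0, 0, 0, 0, 0, 1, 0, 0, 0, 0, 0, 0, 1, 0, 0, 0, 0, 0, 0, 1, 0, 0, 0, 0, 0, 0, 1]

```text
clock: 5.58
tcp_pos: [0.4359, -0.2572, 0.0491]
eef_rot: [3.142, -0.0, 1.497]
contact_force: [-0.6, -0.7, -0.5]
gripper_width: 0.999
```

```bash
python3 - <<'E'
from look import *
print(sensors.state()['gripper_width'],sensors.state()['tcp_pos'])
s,d=snap('scene','scene2'); d0=np.load('pics/scene0.npz')['d']
for v in range(245,300,3):
    print(v,' '.join('%4d,%4d,%3d'%tuple(np.round(pt('scene',u,v,depth=float(d[v,u]))*1e3)) if d0[v,u]-d[v,u]>.006 else '     -      ' for u in range(342,400,4)))
cv2.imwrite('pics/c3.png',cv2.resize(s[180:330,300:450,::-1],(590,590),interpolation=cv2.INTER_CUBIC))
E
```

```text
0.9987748005452162 [ 0.43590678 -0.25722993  0.04907944]
245      -            -            -            -            -        399,-249,214  399,-257,221  398,-264,227  400,-271,229  404,-276,230  407,-282,231  413,-287,229  419,-291,225  429,-295,218      -      
248      -            -            -            -            -        400,-249,205  400,-257,211  399,-264,217  403,-270,218  404,-277,223  409,-282,221  413,-288,221  421,-292,215  432,-295,207      -      
251      -            -            -            -            -        399,-250,198  398,-258,205  399,-265,210  401,-272,213  406,-277,212  409,-283,213  414,-288,212  421,-293,208      -            -      
254      -            -            -            -            -        401,-250,187  398,-259,198  403,-264,196  414,-267,186  405,-278,205  444,-269,156  479,-263,114  478,-272,121      -            -      
257      -            -            -            -        407,-239,162  395,-253,188  398,-260,190  401,-266,191  415,-267,177  416,-274,181  479,-255, 98  477,-265,106  479,-272,110      -            -      
260  
[... 2133 characters left out ...]
           -            -            -            -            -            -            -            -      
293      -            -            -            -            -            -            -            -            -            -            -            -            -            -            -      
296      -            -            -            -            -            -            -            -            -            -            -            -            -            -            -      
299      -            -            -            -            -            -            -            -            -            -            -            -            -            -            -
```

View pics/c3.png

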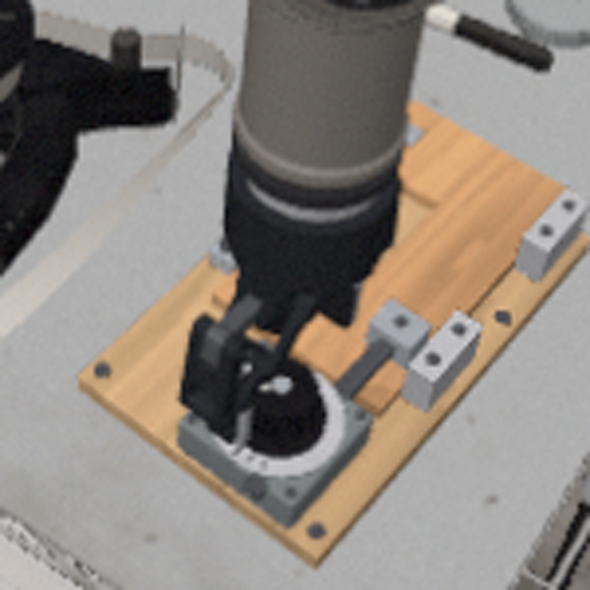

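```bash
python3 - <<'E'
from look import *
d=np.load('pics/scene2.npz')['d']; d0=np.load('pics/scene0.npz')['d']
W=np.array([[*pt('scene',u,v,depth=float(d[v,u])),u,v,(d0[v,u]-d[v,u])] for v in range(230,310) for u in range(330,410) if d[v,u]>0 and d0[v,u]-d[v,u]>.003])
for nm,m in (('far',(W[:,0]>.46)&(W[:,2]<.14)),('near',(W[:,0]<.40)&(W[:,2]<.12))):
    A=W[m]; A=A[np.argsort(A[:,2])][:14]; print(nm); print(np.round(A*[1e3,1e3,1e3,1,1,1e3]).astype(int).tolist())
E
```

```text
far
[[511, -122, 0, 337, 246, 4], [533, -148, 0, 351, 245, 3], [512, -109, 1, 333, 243, 3], [493, -143, 1, 340, 255, 4], [510, -117, 1, 335, 245, 3], [575, -126, 1, 353, 230, 4], [552, -138, 1, 352, 238, 4], [523, -98, 1, 332, 238, 3], [519, -104, 1, 333, 240, 3], [548, -149, 1, 355, 241, 4], [525, -106, 1, 335, 239, 3], [534, -103, 1, 336, 236, 4], [512, -141, 1, 344, 249, 6], [505, -105, 1, 330, 244, 4]]
near
[[378, -200, 2, 331, 302, 4], [398, -194, 2, 334, 294, 3], [390, -225, 2, 344, 304, 4], [387, -225, 2, 343, 305, 4], [370, -218, 2, 336, 309, 4], [372, -217, 2, 336, 308, 4], [391, -227, 2, 345, 304, 4], [378, -213, 2, 336, 305, 4], [390, -241, 3, 350, 308, 5], [373, -211, 3, 334, 306, 4], [399, -258, 3, 359, 309, 3], [391, -190, 3, 331, 295, 4], [392, -195, 3, 333, 296, 4], [384, -201, 3, 333, 300, 5]]
```

```bash
python3 - <<'E'
from look import *
d0=np.load('pics/scene0.npz')['d']
for f in ('scene2','scene1'):
    d=np.load(f'pics/{f}.npz')['d']
    W=np.array([[*pt('scene',u,v,depth=float(d[v,u])),u,v,(d0[v,u]-d[v,u])] for v in range(230,310) for u in range(330,410) if d[v,u]>0 and d0[v,u]-d[v,u]>.005])
    W=W[(abs(W[:,0]-.436)<.07)&(abs(W[:,1]+.257)<.015)&(W[:,2]>.06)]
    A=W[np.argsort(W[:,2])][:16]; print(f); print(np.round(A*[1e3,1e3,1e3,1,1,1e3]).astype(int).tolist())
E
```

```text
scene2
[[423, -263, 74, 370, 284, 5], [432, -269, 75, 375, 282, 6], [480, -265, 86, 386, 262, 75], [480, -261, 87, 384, 261, 76], [481, -258, 87, 383, 260, 76], [480, -263, 89, 385, 261, 80], [387, -261, 89, 360, 292, 49], [479, -271, 89, 388, 263, 78], [386, -264, 90, 361, 293, 51], [480, -260, 90, 384, 260, 79], [479, -268, 90, 387, 262, 80], [480, -258, 92, 383, 259, 81], [479, -265, 92, 386, 261, 80], [387, -264, 92, 361, 292, 54], [481, -260, 92, 384, 259, 84], [479, -267, 93, 387, 261, 81]]
scene1
[[418, -257, 74, 366, 284, 5], [433, -269, 75, 375, 282, 5], [440, -272, 75, 378, 280, 5], [429, -266, 79, 373, 281, 9], [431, -269, 80, 375, 281, 6], [440, -269, 80, 377, 278, 9], [442, -270, 81, 378, 277, 7], [429, -268, 82, 374, 281, 10], [432, -268, 82, 375, 280, 11], [435, -269, 82, 376, 279, 8], [429, -266, 83, 373, 280, 9], [428, -264, 84, 372, 280, 11], [423, -262, 84, 370, 281, 11], [429, -268, 84, 374, 280, 12], [423, -255, 84, 367, 279, 14], [424, -252, 85, 366, 278, 15]]
```

The tips are about 27 mm higher than the reported TCP says: the shut tips show at z≈0.077 and the open tips at ≈0.087, with a reported z of 0.049. They closed just above the knob, so I'll go 25 mm lower, watch the force and grip again.

Call:
servo_tool:
  rows: [0, 0, 0.028, 0, 0, 0, 1, 0, 0, 0.028, 0, 0, 0, 1, 0, 0, 0.027, 0, 0, 0, 1, 0, 0, 0, 0, 0, 0, 1]

```text
clock: 6.12
tcp_pos: [0.4351, -0.2569, 0.0232]
eef_rot: [-3.14, -0.001, 1.497]
contact_force: [-0.1, 0.0, -0.4]
gripper_width: 0.999
```

Call:
servo_tool:
  rows: [0, 0, 0, 0, 0, 0, -1, 0, 0, 0, 0, 0, 0, -1, 0, 0, 0, 0, 0, 0, -1, 0, 0, 0, 0, 0, 0, -1, 0, 0, 0, 0, 0, 0, -1, 0, 0, 0, 0, 0, 0, -1]
  squeeze: 60

```text
clock: 6.88
tcp_pos: [0.4382, -0.2576, 0.0252]
eef_rot: [3.138, 0.001, 1.498]
contact_force: [2.8, 0.5, 5.6]
gripper_width: 0.432
```

Call:
servo_tool:
  rows: [0, 0.007, -0.003, 0, 0, 0, -1, 0, 0, 0, 0, 0, 0.115, -1, 0, 0, 0, 0, 0, 0.115, -1, 0, 0, 0, 0, 0, 0.115, -1, 0, 0, 0, 0, 0, 0.115, -1, 0, 0, 0, 0, 0, 0.115, -1, 0, 0, 0, 0, 0, 0.115, -1, 0, 0, 0, 0, 0, 0.115, -1, 0, 0, 0, 0, 0, 0.115, -1, 0, 0, 0, 0, 0, 0.115, -1, 0, 0, 0, 0, 0, 0.115, -1, 0, 0, 0, 0, 0, 0, -1]

```text
clock: 8.38
tcp_pos: [0.4372, -0.2571, 0.0252]
eef_rot: [-3.14, 0.0, 0.593]
contact_force: [-0.3, 1.9, 6.9]
gripper_width: 0.434
```

Call:
servo_tool:
  rows: [0, 0, 0, 0, 0, 0, -1, 0, 0, 0, 0, 0, 0, -1, 0, 0, 0, 0, 0, 0, 1, 0, 0, 0, 0, 0, 0, 1, 0, 0, 0, 0, 0, 0, 1, 0, 0, 0, 0, 0, 0, 1, 0, 0, 0, 0, 0, 0, 1, 0, 0, -0.15, 0, 0, 0, 1, 0, 0, -0.2, 0, 0, 0, 1, 0, 0, -0.2, 0, 0, 0, 1]

```text
clock: 9.62
tcp_pos: [0.4376, -0.2573, 0.1916]
eef_rot: [-3.141, 0.0, 0.593]
contact_force: [0.8, 0.1, 0.1]
gripper_width: 0.996
```

```bash
python3 - <<'E'
from look import *
print(sensors.state()['gripper_width'],sensors.state()['tcp_pos'])
s,d=snap('scene','scene3'); t,_=snap('top','top3')
c=s[180:330,300:450,::-1]; c=cv2.resize(c,(590,590),interpolation=cv2.INTER_CUBIC); z=cv2.resize(t[180:262,360:440,::-1],(0,0),fx=2.5,fy=2.5); c2=np.zeros((590,200,3),np.uint8); c2[:z.shape[0]]=z
cv2.imwrite('pics/c4.png',np.hstack([c,c2]))
E
```

```text
0.9957965368742847 [ 0.4376115  -0.25733572  0.19159427]
```

View pics/c4.png

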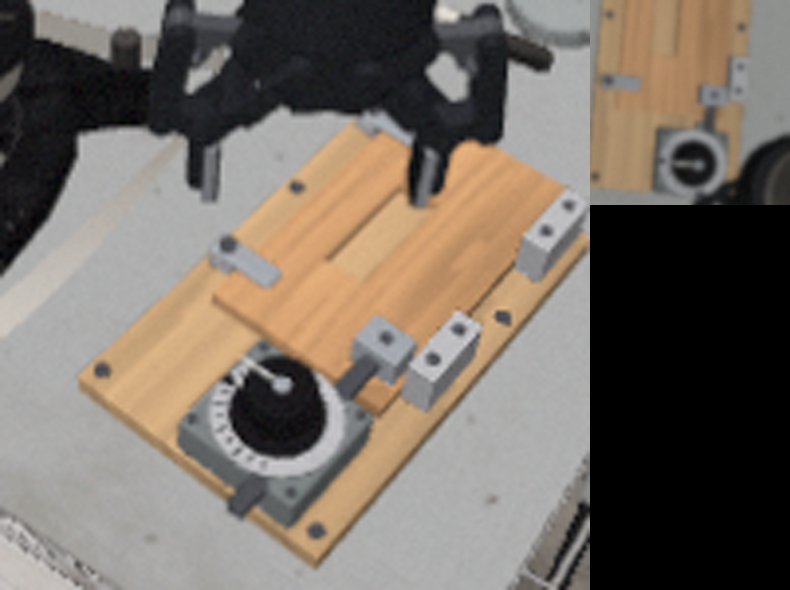

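```bash
cat > ptr.py <<'E'
from fit import *
def toJ(w): 
    c,s=np.cos(r.x[2]),np.sin(r.x[2]); d=w[:2]-r.x[:2]; return np.array([c*d[0]+s*d[1],-s*d[0]+c*d[1]])*1e3
def pointer(tag,n,box,th=110):
    p=np.load(f'pics/{tag}.npz')['p'].astype(int); A=[]
    for v in range(box[2],box[3]):
        for u in range(box[0],box[1]):
            g=p[v,u].min(); q=toJ(pt(n,u,v,.074)[:2])-[28,-112]
            if np.hypot(*q)<18.5 : A.append([*q,g])
    A=np.array(A); w=np.clip(A[:,2]-60,0,None); far=np.hypot(A[:,0],A[:,1])
    m=(w>th-60); B=A[m]; wt=w[m]; c=(B[:,:2]*wt[:,None]).sum(0)/wt.sum()
    _,_,V=np.linalg.svd((B[:,:2]-c)*np.sqrt(wt)[:,None]); ax=V[0]*np.sign(V[0]@c)
    for k,a in(('pca',ax),('cent',c)):print(tag,n,len(B),k,a.round(2),'theta',round(2-((np.arctan2(a[1],a[0])-np.pi+np.pi)%(2*np.pi)-np.pi),3))
E
python3 - <<'E'
from ptr import *
pointer('scene0','scene',(350,400,260,310)); pointer('top0','top',(385,420,230,262),80)
pointer('scene3','scene',(350,400,260,310)); pointer('top3','top',(385,420,230,262),80)
# manual
for (u0,v0),(u1,v1),n,z in(((283,384),(245,360),'scene',.074),((283,384),(235,372),'scene',.074)):
    f2=lambda u,v:toJ(pt(n,(u+.5)/3.933-.5+300,(v+.5)/3.933-.5+180,z))
    print(f2(u0,v0),f2(u1,v1))
f2=lambda u,v,z:toJ(pt('scene',(u+.5)/3.933-.5+300,(v+.5)/3.933-.5+180,z))
print('stop top corners',[f2(u,v,.05).round(1).tolist() for u,v in((380,315),(352,345),(413,345),(385,368))],'arrow',f2(236,374,.05))
E
```

```text
scene0 scene 23 pca [-0.61 -0.79] theta 1.086
scene0 scene 23 cent [-3.19 -1.32] theta 1.607
top0 top 28 pca [1.   0.04] theta 5.103
top0 top 28 cent [ 0.24 -3.19] theta 0.353
scene3 scene 24 pca [-1.   -0.03] theta 1.966
scene3 scene 24 cent [-4.85  2.04] theta 2.399
top3 top 27 pca [-0.98  0.2 ] theta 2.201
top3 top 27 cent [-0.47 -0.13] theta 1.729
[  27.92972384 -109.57391657] [   3.94047734 -110.75103243]
[  27.92972384 -109.57391657] [   4.61030028 -120.1210361 ]
stop top corners [[33.4, -23.5], [33.3, -50.3], [58.6, -28.3], [55.5, -50.9]] arrow [  -3.0599487  -107.07867448]
```

The pointer reads about 1.97 rad from the scene picture, 1.09 before plus the 0.904 turned, and the stop sits near its set place. The step is met. Next is the cleat.

```bash
python3 -c "
from plan import *
plan([(.545,.2245,.19,.197,10),(.545,.2245,.06,.197,3),(.545,.2245,.011,.197,2)],.41)"
```

```text
clock 9.725 tcp [ 0.4414 -0.2604  0.1958] rot [ 3.133 -0.007  0.594] F [ 0.5  0.  -0.1] q [-0.52  0.33  1.19  1.9  -0.35  1.13 -0.17]
0.119, -0.115, 0.002, 0.001, -0.001, 0.051, 0.41, 0.114, -0.119, 0.002, 0.001, -0.001, 0.051, 0.41, 0.11, -0.124, 0.002, 0.001, -0.001, 0.051, 0.41, 0.105, -0.128, 0.002, 0.001, -0.001, 0.051, 0.41, 0.099, -0.132, 0.002, 0.001, -0.001, 0.051, 0.41, 0.094, -0.136, 0.002, 0.001, -0.001, 0.051, 0.41, 0.089, -0.139, 0.002, 0.001, -0.001, 0.051, 0.41, 0.083, -0.143, 0.002, 0.001, -0.001, 0.051, 0.41, 0.077, -0.146, 0.002, 0.001, -0.001, 0.051, 0.41, 0.071, -0.149, 0.002, 0.001, -0.001, 0.051, 0.41, 0, -0, 0.144, 0, 0, 0, 0.41, -0, 0, 0.144, 0, 0, 0, 0.41
0, -0, 0.144, 0, 0, 0, 0.41, -0, -0, 0.082, 0, 0, 0, 0.41, -0, -0, 0.082, 0, -0, -0, 0.41
```

Call:
servo_tool:
  rows: [0.119, -0.115, 0, 0, 0, 0.051, 0.41, 0.114, -0.119, 0, 0, 0, 0.051, 0.41, 0.11, -0.124, 0, 0, 0, 0.051, 0.41, 0.105, -0.128, 0, 0, 0, 0.051, 0.41, 0.099, -0.132, 0, 0, 0, 0.051, 0.41, 0.094, -0.136, 0, 0, 0, 0.051, 0.41, 0.089, -0.139, 0, 0, 0, 0.051, 0.41, 0.083, -0.143, 0, 0, 0, 0.051, 0.41, 0.077, -0.146, 0, 0, 0, 0.051, 0.41, 0.071, -0.149, 0, 0, 0, 0.051, 0.41, 0, 0, 0, 0, 0, 0, 0.41, 0, 0, 0, 0, 0, 0, 0.41]

```text
clock: 11.22
tcp_pos: [0.5417, 0.2264, 0.1895]
eef_rot: [3.14, 0.001, 0.193]
contact_force: [-0.2, -0.1, 0.8]
gripper_width: 0.707
```

```bash
python3 -c "
from plan import *
plan([(.545,.2245,.06,.197,4),(.545,.2245,.011,.197,3)],.41)"
```

```text
clock 11.225 tcp [0.5417 0.2264 0.1895] rot [3.14e+00 1.00e-03 1.93e-01] F [-0.2 -0.1  0.8] q [-1.32  0.61  1.24  1.73 -0.61  1.25 -1.3 ]
0.003, 0.002, 0.108, 0, 0, -0.001, 0.41, 0.003, 0.002, 0.108, 0, 0, -0.001, 0.41, 0.002, 0.002, 0.108, 0, 0, -0.001, 0.41, 0.002, 0.002, 0.108, 0, 0, -0.001, 0.41, -0, -0, 0.054, -0, -0, -0, 0.41, -0, -0, 0.054, -0, -0, -0, 0.41, -0, -0, 0.054, -0, -0, -0, 0.41
```

Call:
servo_tool:
  rows: [0.003, 0.002, 0.108, 0, 0, 0, 0.41, 0.003, 0.002, 0.108, 0, 0, 0, 0.41, 0.002, 0.002, 0.108, 0, 0, 0, 0.41, 0.002, 0.002, 0.108, 0, 0, 0, 0.41, 0, 0, 0.054, 0, 0, 0, 0.41, 0, 0, 0.054, 0, 0, 0, 0.41, 0, 0, 0.054, 0, 0, 0, 0.41, 0, 0, 0, 0, 0, 0, 0.41]

```text
clock: 12.22
tcp_pos: [0.5448, 0.2254, 0.011]
eef_rot: [3.141, 0.002, 0.193]
contact_force: [-0.4, -0.1, 1.0]
gripper_width: 0.705
```

Call:
servo_tool:
  rows: [0, 0, 0, 0, 0, 0, -1, 0, 0, 0, 0, 0, 0, -1, 0, 0, 0, 0, 0, 0, -1, 0, 0, 0, 0, 0, 0, -1, 0, 0, 0, 0, 0, 0, -1]
  squeeze: 50

```text
clock: 12.85
tcp_pos: [0.5463, 0.2257, 0.0128]
eef_rot: [-3.141, -0.002, 0.194]
contact_force: [-1.1, 0.8, 5.7]
gripper_width: 0.27
```

```bash
python3 -c "
from plan import *
from ptr import *
c,s=np.cos(r.x[2]),np.sin(r.x[2]); W=lambda x,y:(r.x[0]+(c*x-s*y)/1e3, r.x[1]+(s*x+c*y)/1e3)
x,y=W(42,51); print(x,y)
plan([(.546,.2257,.15,.194,4),(x,y,.15,-.088,12)],-1)"
```

```text
0.5972284873516157 -0.2854848476770905
clock 12.85 tcp [0.5463 0.2257 0.0128] rot [-3.141e+00 -2.000e-03  1.940e-01] F [-1.1  0.8  5.7] q [-1.17  0.78  1.02  1.87 -0.82  0.97 -1.16]
-0, -0, -0.114, -0, -0.001, -0, -1, -0, -0, -0.114, -0, -0.001, -0, -1, -0, -0, -0.114, -0, -0.001, -0, -1, -0, -0, -0.114, -0, -0.001, -0, -1, -0.013, 0.142, 0, 0, -0, 0.03, -1, -0.01, 0.142, 0, 0, -0, 0.03, -1, -0.007, 0.143, 0, 0, -0, 0.03, -1, -0.003, 0.143, 0, 0, -0, 0.03, -1, -0, 0.143, 0, 0, -0, 0.03, -1, 0.003, 0.143, 0, 0, -0, 0.03, -1, 0.007, 0.143, 0, 0, -0, 0.03, -1, 0.01, 0.142, 0, 0, -0, 0.03, -1
0.013, 0.142, 0, 0, -0, 0.03, -1, 0.017, 0.142, 0, 0, -0, 0.03, -1, 0.02, 0.141, 0, 0, -0, 0.03, -1, 0.023, 0.141, 0, 0, -0, 0.03, -1
```

Call:
servo_tool:
  rows: [0, 0, -0.08, 0, 0, 0, -1, 0, 0, -0.12, 0, 0, 0, -1, 0, 0, -0.12, 0, 0, 0, -1, 0, 0, -0.136, 0, 0, 0, -1, -0.013, 0.142, 0, 0, 0, 0.03, -1, -0.01, 0.142, 0, 0, 0, 0.03, -1, -0.007, 0.143, 0, 0, 0, 0.03, -1, -0.003, 0.143, 0, 0, 0, 0.03, -1, 0, 0.143, 0, 0, 0, 0.03, -1, 0.003, 0.143, 0, 0, 0, 0.03, -1, 0.007, 0.143, 0, 0, 0, 0.03, -1, 0.01, 0.142, 0, 0, 0, 0.03, -1]

```text
clock: 14.35
tcp_pos: [0.5794, -0.117, 0.1497]
eef_rot: [-3.141, -0.001, 0.004]
contact_force: [0.1, -0.5, 0.3]
gripper_width: 0.272
```

Call:
servo_tool:
  rows: [0.013, 0.142, 0, 0, 0, 0.03, -1, 0.017, 0.142, 0, 0, 0, 0.03, -1, 0.02, 0.141, 0, 0, 0, 0.03, -1, 0.023, 0.141, 0, 0, 0, 0.03, -1, 0, 0, 0, 0, 0, 0, -1, 0, 0, 0, 0, 0, 0, -1]

```text
clock: 15.1
tcp_pos: [0.5963, -0.2855, 0.1491]
eef_rot: [-3.141, -0.0, -0.089]
contact_force: [0.9, 0.9, -1.9]
gripper_width: 0.266
```

```bash
python3 - <<'E'
from plan import *
from ptr import *
c,s=np.cos(r.x[2]),np.sin(r.x[2]); W=lambda x,y:(r.x[0]+(c*x-s*y)/1e3, r.x[1]+(s*x+c*y)/1e3)
x,y=W(42,51); plan([(x,y,.03,-.088,4)],-1)
s,_=snap('scene','scene4'); t,_=snap('top','top4')
cv2.imwrite('pics/c5.png',np.hstack([cv2.resize(s[130:330,320:470,::-1],(440,587),interpolation=cv2.INTER_CUBIC),cv2.resize(t[130:270,360:440,::-1],(335,587),interpolation=cv2.INTER_CUBIC)]))
E
```

```text
clock 15.1 tcp [ 0.5963 -0.2855  0.1491] rot [-3.141 -0.    -0.089] F [ 0.9  0.9 -1.9] q [-0.3   0.73  1.09  1.59 -0.67  1.25 -0.75]
0.001, 0, 0.099, -0, -0, -0, -1, 0.001, 0, 0.099, -0, -0, -0, -1, 0.001, -0, 0.099, -0, -0, -0, -1, 0.001, -0, 0.099, -0, -0, -0, -1
```

View pics/c5.png

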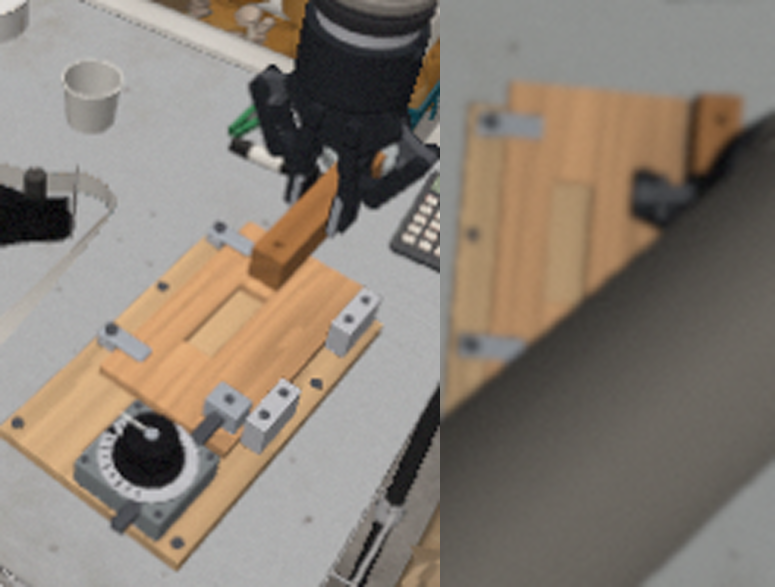

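Scene view: the cleat is held level above the board, with its near top edge at about (405.6,214.2) to (416.8,219.7) and its hole at (415.8,212.9). The pointer is still at the arrowhead. I'll cast those points onto the plane of the cleat's top.

```bash
python3 - <<'E'
from ptr import *
d=np.load('pics/scene4.npz')['d']
for u,v in((251,247),(284,263),(281,243)):
    x,y=(u+.5)/2.933-.5+320,(v+.5)/2.935-.5+130
    print('ray',toJ(pt('scene',x,y,.194)).round(1))
print([(pt('scene',u,v,depth=float(d[v,u]))*1e3).round(0).tolist()+toJ(pt('scene',u,v,depth=float(d[v,u]))).round(0).tolist() for u,v in((412,214),(418,208),(422,205),(410,213))])
print('tcp jig',toJ(np.array(sensors.state()['tcp_pos'])))
pointer('scene4','scene',(350,400,260,310))
E
```

```text
ray [ 30.5 -20.5]
ray [ 54.7 -18.2]
ray [43.6 -4.2]
[[535.0, -279.0, 194.0, 41.0, -12.0], [557.0, -280.0, 193.0, 41.0, 10.0], [569.0, -283.0, 193.0, 42.0, 22.0], [536.0, -274.0, 193.0, 36.0, -11.0]]
tcp jig [40.74318451 50.46268401]
scene4 scene 25 pca [-1.   -0.03] theta 1.97
scene4 scene 25 cent [-4.81  1.94] theta 2.384
```

Call:
servo_tool:
  rows: [0.001, 0, 0.1, 0, 0, 0, -1, 0.001, 0, 0.1, 0, 0, 0, -1, 0.001, 0, 0.1, 0, 0, 0, -1, 0.001, 0, 0.1, 0, 0, 0, -1, 0, 0, 0.035, 0, 0, 0, -1, 0, 0, 0.015, 0, 0, 0, -1, 0, 0, 0, 0, 0, 0, -1, 0, 0, 0, 0, 0, 0, -1]

```text
clock: 16.2
tcp_pos: [0.5981, -0.2866, 0.0149]
eef_rot: [3.141, -0.002, -0.089]
contact_force: [0.2, 0.4, -0.9]
gripper_width: 0.27
```

Call:
servo_tool:
  rows: [0, 0, 0.006, 0, 0, 0, -1, 0, 0, 0.006, 0, 0, 0, -1, 0, 0, 0, 0, 0, 0, -1, 0, 0, 0, 0, 0, 0, -1]

```text
clock: 16.7
tcp_pos: [0.5975, -0.2862, 0.01]
eef_rot: [-3.141, 0.0, -0.089]
contact_force: [0.6, -0.1, -0.5]
gripper_width: 0.267
```

Call:
servo_tool:
  rows: [0, 0, 0.005, 0, 0, 0, -1, 0, 0, 0.003, 0, 0, 0, -1, 0, 0, 0, 0, 0, 0, -1, 0, 0, 0, 0, 0, 0, -1]

```text
clock: 17.2
tcp_pos: [0.5974, -0.2861, 0.0079]
eef_rot: [-3.141, -0.0, -0.089]
contact_force: [-1.2, 0.3, 2.1]
gripper_width: 0.271
```

Call:
servo_tool:
  rows: [-0.007, 0, 0, 0, 0, 0, -1, -0.007, 0, 0, 0, 0, 0, -1, 0, 0, 0, 0, 0, 0, -1]

```text
clock: 17.58
tcp_pos: [0.5935, -0.2859, 0.0079]
eef_rot: [3.141, -0.001, -0.089]
contact_force: [0.5, 0.2, 1.0]
gripper_width: 0.269
```

Call:
servo_tool:
  rows: [-0.002, 0, 0, 0, 0, 0, -1, 0, 0, 0, 0, 0, 0, -1]

```text
clock: 17.82
tcp_pos: [0.5931, -0.2859, 0.0079]
eef_rot: [3.141, -0.001, -0.089]
contact_force: [1.6, -0.1, 2.5]
gripper_width: 0.27
```

Call:
servo_tool:
  rows: [-0.002, 0, 0, 0, 0, 0, -1, 0, 0, 0, 0, 0, 0, -1]

```text
clock: 18.08
tcp_pos: [0.5925, -0.2857, 0.0079]
eef_rot: [3.142, -0.001, -0.089]
contact_force: [1.5, -0.6, 2.6]
gripper_width: 0.268
```

Call:
servo_tool:
  rows: [-0.002, 0, 0, 0, 0, 0, -1, 0, 0, 0, 0, 0, 0, -1]

```text
clock: 18.32
tcp_pos: [0.5924, -0.2858, 0.0079]
eef_rot: [3.141, -0.002, -0.089]
contact_force: [5.0, -0.9, 0.9]
gripper_width: 0.271
```

Call:
servo_tool:
  rows: [-0.002, 0, 0, 0, 0, 0, -1, 0, 0, 0, 0, 0, 0, -1]

```text
clock: 18.58
tcp_pos: [0.5924, -0.2858, 0.0079]
eef_rot: [3.141, -0.003, -0.089]
contact_force: [5.7, -0.3, 0.8]
gripper_width: 0.267
```

Call:
servo_tool:
  rows: [0.001, 0.008, 0, 0, 0, 0, -1, 0, 0.007, 0, 0, 0, 0, -1, 0, 0.003, 0, 0, 0, 0, -1, 0, 0, 0, 0, 0, 0, -1]

```text
clock: 19.08
tcp_pos: [0.5923, -0.2856, 0.0079]
eef_rot: [-3.132, -0.0, -0.087]
contact_force: [2.8, 7.4, 9.1]
gripper_width: 0.271
```

Call:
servo_tool:
  rows: [0, 0.003, 0, 0, 0, 0, -1, 0, 0, 0, 0, 0, 0, -1]

```text
clock: 19.32
tcp_pos: [0.5923, -0.2856, 0.008]
eef_rot: [-3.131, 0.0, -0.087]
contact_force: [2.7, 9.6, 10.1]
gripper_width: 0.268
```

Call:
servo_tool:
  rows: [0, 0.003, 0, 0, 0, 0, -1, 0, 0, 0, 0, 0, 0, -1]

```text
clock: 19.58
tcp_pos: [0.5922, -0.2876, 0.0079]
eef_rot: [-3.133, -0.0, -0.087]
contact_force: [3.5, 7.3, 7.8]
gripper_width: 0.269
```

Call:
servo_tool:
  rows: [0, 0, -0.002, 0, 0, 0, -1, 0, 0, 0, 0, 0, 0, -1]

```text
clock: 19.82
tcp_pos: [0.592, -0.2891, 0.0079]
eef_rot: [-3.136, -0.001, -0.088]
contact_force: [4.4, 4.3, 3.4]
gripper_width: 0.272
```

Call:
servo_tool:
  rows: [0, 0.002, 0, 0, 0, 0, -1, 0, 0, 0, 0, 0, 0, -1]

```text
clock: 20.08
tcp_pos: [0.592, -0.2891, 0.0079]
eef_rot: [-3.134, -0.0, -0.088]
contact_force: [3.8, 6.5, 4.4]
gripper_width: 0.268
```

Call:
servo_tool:
  rows: [0, 0, -0.002, 0, 0, 0, -1, 0, 0, 0, 0, 0, 0, -1]

```text
clock: 20.32
tcp_pos: [0.5919, -0.29, 0.008]
eef_rot: [-3.136, -0.001, -0.089]
contact_force: [5.2, 3.6, -0.2]
gripper_width: 0.268
```

Call:
servo_tool:
  rows: [0, 0.002, 0, 0, 0, 0, -1, 0, 0, 0, 0, 0, 0, -1]

```text
clock: 20.58
tcp_pos: [0.5918, -0.2907, 0.0079]
eef_rot: [-3.137, -0.001, -0.089]
contact_force: [5.5, 3.1, -1.3]
gripper_width: 0.266
```

Call:
servo_tool:
  rows: [0, 0.002, 0, 0, 0, 0, -1, 0, 0, 0, 0, 0, 0, -1]

```text
clock: 20.82
tcp_pos: [0.5918, -0.2912, 0.0079]
eef_rot: [-3.136, -0.001, -0.089]
contact_force: [5.0, 3.8, -0.4]
gripper_width: 0.27
```

Call:
servo_tool:
  rows: [0.001, 0.004, 0, 0, 0, 0, -1, 0, 0, 0, 0, 0, 0, -1]

```text
clock: 21.08
tcp_pos: [0.5916, -0.2928, 0.008]
eef_rot: [-3.137, -0.0, -0.089]
contact_force: [5.2, 3.0, -0.4]
gripper_width: 0.27
```

Call:
servo_tool:
  rows: [0, 0.004, 0, 0, 0, 0, -1, 0, 0, 0, 0, 0, 0, -1]

```text
clock: 21.32
tcp_pos: [0.5916, -0.2927, 0.0079]
eef_rot: [-3.135, 0.0, -0.088]
contact_force: [4.2, 4.7, 1.2]
gripper_width: 0.272
```

Call:
servo_tool:
  rows: [0, 0.004, 0, 0, 0, 0, -1, 0, 0, 0, 0, 0, 0, -1]

```text
clock: 21.58
tcp_pos: [0.5916, -0.2927, 0.008]
eef_rot: [-3.132, 0.001, -0.088]
contact_force: [3.9, 6.5, 2.7]
gripper_width: 0.272
```

Call:
servo_tool:
  rows: [0, 0.006, -0.002, 0, 0, 0, -1, 0, 0.004, 0, 0, 0, 0, -1, 0, 0, 0, 0, 0, 0, -1, 0, 0, 0, 0, 0, 0, -1]

```text
clock: 22.08
tcp_pos: [0.5916, -0.2927, 0.008]
eef_rot: [-3.127, 0.002, -0.088]
contact_force: [4.0, 11.2, 3.4]
gripper_width: 0.267
```

```bash
python3 - <<'E'
from ptr import *
s,d=snap('scene','scene5'); st=sensors.state(); print(st['contact_force'],st['torque'],st['eef_rot'],'tcp jig',toJ(st['tcp_pos']))
pointer('scene5','scene',(350,400,260,310))
cv2.imwrite('pics/c6.png',cv2.resize(s[180:300,340:490,::-1],(738,590),interpolation=cv2.INTER_CUBIC))
E
```

```text
[ 3.64430768 11.38281822  4.39268496] [ 2.37684995 -0.88381304 -0.56623073] [-3.12729033e+00  1.82285425e-03 -8.76416770e-02] tcp jig [49.7381536  45.99392995]
scene5 scene 24 pca [-1.   -0.03] theta 1.965
scene5 scene 24 cent [-4.82  2.04] theta 2.401
```

View pics/c6.png

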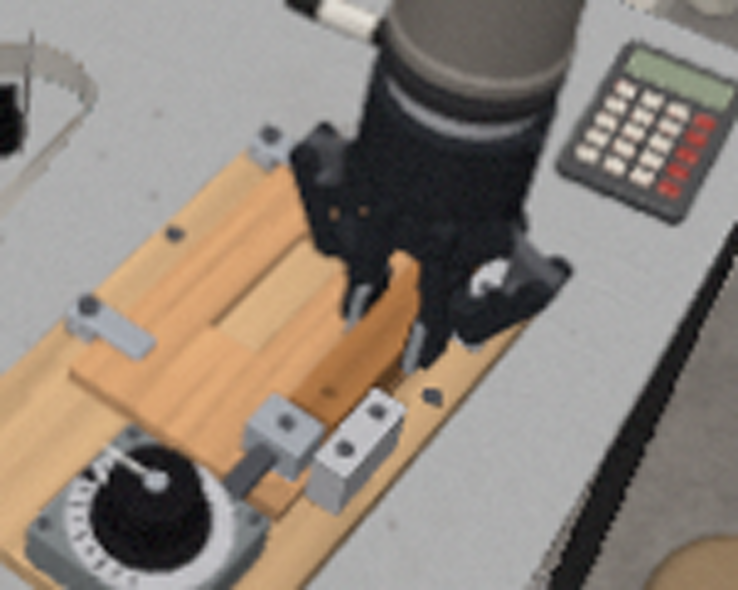

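Call:
servo_tool:
  rows: [0, 0.003, -0.001, 0, 0, 0, -1, 0, 0, 0, 0, 0, 0, -1, 0, 0, 0, 0, 0, 0, -1, 0, 0, 0, 0, 0, 0, -1, 0, 0, 0, 0, 0, 0, -1, 0, 0, 0, 0, 0, 0, -1]

```text
clock: 22.88
tcp_pos: [0.5916, -0.2928, 0.0081]
eef_rot: [-3.126, 0.002, -0.088]
contact_force: [2.6, 12.0, 3.3]
gripper_width: 0.273
```

```bash
python3 - <<'E'
from ptr import *
p,d=snap('scene','scene6'); st=sensors.state(); print(st['clock'],st['contact_force'],st['eef_rot'],'tcp jig',toJ(st['tcp_pos']),st['gripper_width'])
pointer('scene6','scene',(350,400,260,310))
f=lambda u,v,z:toJ(pt('scene',(u+.5)/4.92-.5+340,(v+.5)/4.917-.5+180,z)).round(1)
print('hole (expect 50,-11)',f(328,391,.053),'block holes near',f(345,448,.047),f(376,411,.047))
E
```

```text
22.925 [ 2.8571302  12.46270847  3.56028077] [-3.12582251e+00  2.21309623e-03 -8.74859844e-02] tcp jig [49.7250313  45.98283144] 0.27177575006031485
scene6 scene 24 pca [-1.   -0.03] theta 1.966
scene6 scene 24 cent [-4.82  2.05] theta 2.402
hole (expect 50,-11) [50.1 -9.8] block holes near [ 71.  -26.4] [70.6 -0.6]
```

```bash
python3 -c "
from plant import hand_in,sensors
print(hand_in()); print(sensors.state()['contact_force'])"
```

```text
the job is handed in; nothing more can be done
None
the job is handed in; nothing more can be done
```

I turned the knob clockwise by 0.90 rad, laid the cleat on the crate board against the stop and fence, and handed the job in at about 23 s while still pushing. No verdict was reported.

**Last checks**
- **Knob:** the pointer reads about 1.97 rad in the scene camera (band 1.9–2.1) and did not change while the cleat was pushed. The tool turned 0.904 rad from a start of about 1.09, which agrees. The top camera was too coarse to read the pointer.
- **Cleat position:** its near screw hole shows at jig (50.1, −9.8) mm, against (50, −11) expected. The nearby fence block's holes read 1.5 mm off the same way, so the cleat is where it belongs to within about 1–2 mm.
- **Against the stop:** about 3 N along the cleat towards the stop, well under the 10 N at which it gives way.
- **Against the fence:** the wrist reads about 12 N towards the fence. Friction under the fingers and cleat may take some of it, so I estimate 8–12 N on the fence itself. I had no direct reading of the cleat–fence force.
- **Grip:** the fingers are within a few millimetres of the middle, so both holes are clear. The tool is tilted about 0.016 rad and its yaw matches the fence.

**What disagreed**
- **Tip height:** the fingertips were about 25 mm higher than the reported TCP. The first grip on the knob therefore closed in the air above it; I measured the difference in the depth image and went lower.
- **Sticking:** the cleat or the fingertips stuck on the board while sliding to the fence, until I took some of the downward force off.

I did not re-measure the spool, the cup or the screwdriver. The arm passed over the bench well clear of them.

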